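# Store the mounted specimens

## Robot

A 6-joint arm with a two-finger parallel gripper is mounted at the origin on the work surface. World frame = base frame: x ahead of the robot, y to its left, z up, the work surface at z = 0. Lengths are in m, angles in degrees, forces in N, time in s.
With the tool pointing down it reaches from about 0.25 to 0.725 m from the base axis. Payload 9.7 kg.
Tool frame: the origin (TCP) lies at the very end of the fingers, on their centre line; the grasp point (between the pads) lies tcp_to_grasp behind it (tcp_to_grasp is the distance from the TCP to the grasp point, in m); z points along the fingers, y is the direction in which the jaws open and shut (so a half turn about z gives the same grasp; the last joint's range is limited). The gripper opens to 85 mm and grips with 20 to 120 N. Pads are 22 mm wide; open, the fingers measure 114 mm over their backs; the gripper's body (76 mm by 85 mm) begins 54 mm behind the grasp point. The pads swing forward as they close: fully open they stand 13 mm farther back than shut.
Start: joints at [75.344, 4.979, 10.078, 95.1, 0, 90], TCP at [0.139, 0.532, 0.231] pointing down, gripper open.
Joint ranges: [-179.16, 179.16], [-48.56, 103.87], [-65.8, 70.77], [-126.05, 130.52], [-82.76, 87.17], [-180, 180]. Speed limits (degrees/s): [127.2, 127.2, 147.25, 180, 180, 180].

## Interface

Orientations are given as [roll, pitch, yaw] about the fixed x, y, z axes, in that order (R = Rz(yaw) Ry(pitch) Rx(roll)).
In Python, from workcell import * gives the robot as it stands. The module is installed in compiled form; this text tells all that it offers.
- The arm moves only by the shell command python3 -m pendant 'ROWS' [FORCE]. ROWS is JSON, a list of rows, each a list of 3 entries, a list of its own where there are three numbers: the opening in per cent of the stroke, from 0 (shut) to 100 (fully open), then the shift along the world's x, y, z in mm, then the turn, a rotation vector about the world's x, y, z in degrees. A call has 1 to 20 rows; each row is the pose to reach, as a shift and turn from the pose measured when the call began; what a row does not reach only later rows make up. A row lasts 1/8 s, in which the tool goes at most 62.5 mm and 10.7 degrees, less where a joint would pass 70% of its speed; a pose out of reach is approached as far as the arm can. A call with a gripper value outside its range is refused whole. The fingers move at their own pace and stop on an object; FORCE is the grip in N (left out, the last holds). Time passes only in rows, so rows that repeat a pose let the fingers close. It gives the time, the measured TCP pose, the force and the opening at its end, in the units of the state.
- get_obs(): the state, without advancing time (a new reading comes with each control period).
- camera(name): name is "side" or "top"; returns a dict with "img" (480x640x3 uint8, red, green, blue), "fx", "fy", "cx", "cy" (pixels), "cam_to_world" (4x4, takes a point from camera to world coordinates). Camera axes: x right, y down, z forward; pixel columns grow to the right and rows downward; lengths in m; the calibration is good to about 2 mm. A picture is of the moment at which its call begins. There is no depth.
- job_done(): hands the job in, once; it reports no verdict.
Trained networks look in a picture, given as the dict that the camera call returned (one of the last four; its "shot" number tells which), for a name from the list of things; names that differ only in an ending like _2 or _b are one class to them, and where a whole thing is asked for, a point or a joint stands for the part that bears it (a point fixed in the world has none). Each returns a list of dicts, best first, with "confidence" (0 to 1); they miss things now and then, are a little off and sometimes report something else, mostly with a low value. They report only what shows in the picture. A call takes as long as a camera call.
- regions_of(picture, label): "region" (480x640 bool, what is visible of it).
- pinpoint(picture, label): "position" ([x, y, z] in m, in world coordinates, good to about 4 mm: a listed point, or the origin of a listed thing).
The state is a dict: "time": time; "q": joint angles; "qd": joint speeds; "joint_efforts": joint torques, N m; "ee_pos": TCP position; "tcp_rot": TCP orientation; "wrist_force": force on the tool from outside, world axes, zero at the start; "torque": the same for the moment, N m; "opening": finger opening in m.
Only numpy, scipy, OpenCV 4.12 (cv2) and the standard library are available. Lean on these libraries where they do the work, as an engineer would, in place of code of your own. Each camera call takes 0.05 s, during which the arm holds its last target. There are 200 camera calls.

## Task

Take the spatula from its rest and use its blade to lever the specimen box's hinged lid fully open, without the fingers touching the lid or box before it is open, and lay the spatula back on its rest. Take the two leaning specimen blocks from the sloping stand one at a time and drop each upright and fully home into the pocket with dots of its colour: red in the middle pocket, yellow in the pocket nearest the robot. Keep the specimens from tipping over, and leave the lid open and the bottle, dish, jar, brush and cube where they are.

Things in the scene. Friction and masses are not known exactly. Their poses are not given: they have to be found in the camera images.
- box: White specimen box, fixed, 114 (x) x 90 (y) x 40 mm high, walls 4 mm; origin at the centre of its underside, x pointing from its lid tab to its hinge. Inside lies a grey insert with a row of three pockets along x (see pocket_row). Stays put.
- pocket_row (a point): Nominal mouth centre of the red-dotted middle pocket, 40 mm above the box's underside; axes as the box. Pockets 22 (x) x 28 (y) mm, 15 mm deep, 28 mm apart: yellow-dotted at x = -28, green at +28 (full, block 21 mm proud). The fixed insert really sits up to 4.5 mm off along x, either way, unreported: feel or look for it (off its pocket a block stops on a rib at the mouth's height).
- ledge (a point): Middle of the top of the box's front ledge, right below the lid tab: 50 mm wide in y, 8 mm out from the front wall, top 33 mm above the box's underside. Between it and the tab's underside is a 7 mm gap for the blade. This point is 61 mm from the box's centre (x = -61).
- lid (a joint): Hinge angle of the clear domed lid, rad: 0 shut, grows as it opens, stop at 2.3. Lid 114 x 90 mm, 42 mm high inside-open dome, walls 4 mm, 0.1 kg; it rests on the box's rim, falls shut if let go below about 1 rad and falls open by itself beyond about 1.3 rad.
- lid_tab (a point): Middle of the outer edge of the blue lid tab, on its underside (tab 34 mm wide in y, 4 mm thick, sticks out 14 mm from the lid's front wall; 128 mm from the hinge line). Turns with the lid.
- lid_hinge (a point): Middle of the hinge line (along the box's y) on the far rim of the box, 57 mm from its centre, 40 mm above its underside. Axes as the box.
- spatula: Spatula lying flat on its rest, blade to its +x, 0.04 kg: orange handle 12 x 12 mm from x = -76 to +14 mm, steel blade 16 mm wide and 2.6 mm thick from x = +14 to +76 mm at mid-height of the handle. Origin on the underside of the handle; x = 0, just behind the blade, is the place to grip it.
- spatula_tip (a point): Middle of the blade's end, at mid-thickness: x = +76, z = +6 mm in the spatula's frame.
- rest: Grey rest for the spatula, fixed, flat block 150 (x) x 50 (y) x 24 mm high; origin at the centre of its underside. The spatula starts along its x on top.
- stand: Sloping aluminium stand, fixed, 140 mm along its y, 44 mm across, about 50 mm high, holding the two specimen blocks in nests at y = -38 and +38 mm; origin at the centre of its foot. Its upper face slopes 20 degrees, facing up and towards the robot (own -x).
- red_block: Specimen block with red top: white block 18 (x) x 24 (y) x 36 mm (z), upper 14 mm red, a 10 mm pinned insect (look only) on top. Origin at the centre of its underside, z out of its top. Stands 14 mm deep in either nest of the stand (1 mm room all round), leaning about 25 degrees, top towards the robot; its upper 22 mm stick out, its +y and -y faces free for the fingers.
- yellow_block: Specimen block with yellow top: white block 18 (x) x 24 (y) x 36 mm (z), upper 14 mm yellow, a 10 mm pinned insect (look only) on top. Origin at the centre of its underside, z out of its top. Stands 14 mm deep in either nest of the stand (1 mm room all round), leaning about 25 degrees, top towards the robot; its upper 22 mm stick out, its +y and -y faces free for the fingers.
- vial_bottle: Bystander: amber bottle, 44 mm across, 85 mm tall; origin at the centre of its base.
- dish: Bystander: glass dish, 90 mm across, 16 mm high; origin at the centre of its base.
- jar: Bystander: white jar with blue cap, 52 mm across, 60 mm tall; origin at the centre of its base.
- brush: Bystander: brush 160 mm long lying on the bench, along its own x.
- foam_cube: Bystander: white 22 mm cube; origin at the centre of its base.

How it is judged:
By the outcome, as a careful person would: the job done as asked, in the order asked, and still so for the second after the job is handed in, with the robot touching nothing.
It also fails if it takes over 72 s, if anything falls off the work surface, if the arm or the gripper's body presses on something with over 40 N, if the wrist force passes 120 N, or if a joint passes its speed limit or range.

## Working session

There is one attempt and no reset: what is moved stays moved. The work goes in short steps, Python scripts to look and compute and a shell command to move; the robot and the scene stay as the last step left them, time stands still between calls to the robot, and variables do not carry over. Pictures are saved under pics/ and viewed, about 8 in all and at most 12, crops included, and the job is handed in when it is done.

```bash
mkdir -p pics; cat > h.py <<'E'
from workcell import *
import numpy as np, cv2
def save(c,name,crop=None,scale=1):
    im=c["img"][:,:,::-1]
    if crop: im=im[crop[1]:crop[3],crop[0]:crop[2]]
    im=cv2.resize(im,None,fx=scale,fy=scale,interpolation=cv2.INTER_CUBIC)
    cv2.imwrite("pics/"+name,im)
def proj(c,P):
    T=np.linalg.inv(c["cam_to_world"]); p=(T[:3,:3]@np.array(P).T).T+T[:3,3] if np.ndim(P)>1 else T[:3,:3]@np.array(P)+T[:3,3]
    p=np.atleast_2d(p); return np.c_[c["fx"]*p[:,0]/p[:,2]+c["cx"],c["fy"]*p[:,1]/p[:,2]+c["cy"]]
def ray(c,u,v,z):
    T=c["cam_to_world"]; d=T[:3,:3]@np.array([(u-c["cx"])/c["fx"],(v-c["cy"])/c["fy"],1]); o=T[:3,3]
    return o+d*(z-o[2])/d[2]
E
python3 - <<'E'
from h import *
np.set_printoptions(precision=4,suppress=True)
o=get_obs(); print({k:np.round(v,3) for k,v in o.items()})
cs={n:camera(n) for n in("top","side")}
for n,c in cs.items():
    save(c,n+"0.png"); print(n,c["fx"],c["cam_to_world"])
    for l in "box pocket_row ledge lid lid_tab lid_hinge spatula spatula_tip rest stand red_block yellow_block vial_bottle dish jar brush foam_cube".split():
        try: r=pinpoint(c,l)
        except Exception as e: print(l,e); continue
        print(n,l,[(np.round(x["position"],4),round(x["confidence"],2)) for x in r[:2]])
import workcell; print([k for k in dir(workcell) if 'tcp' in k.lower()])
try: print(tcp_to_grasp)
except Exception as e: print(e)
E
```

```text
{'time': np.float64(0.0), 'q': array([75.344,  5.012, 10.032, 95.102, -0.001, 90.002]), 'qd': array([-0.021, -0.014, -0.026,  0.002, -0.003, -0.037]), 'joint_efforts': array([ -0.002, -52.04 ,  46.479,   0.017,  -0.   ,   0.   ]), 'ee_pos': array([0.139, 0.532, 0.231]), 'tcp_rot': array([-179.918,    0.001,  165.342]), 'wrist_force': array([0.365, 0.503, 0.547]), 'torque': array([-0.011, -0.062,  0.049]), 'opening': np.float64(0.085)}
top 569.5473458534461 [[ 0.0142 -0.99    0.1403  0.3817]
 [-0.9999 -0.0149 -0.0045 -0.006 ]
 [ 0.0066 -0.1403 -0.9901  1.254 ]
 [ 0.      0.      0.      1.    ]]
top box [(array([ 0.5284, -0.0559,  0.0419]), 0.34)]
top pocket_row []
top ledge [(array([ 0.5375, -0.0501,  0.0361]), 0.93)]
lid it knows: box, brush, dish, foam_cube, jar, ledge, lid_hinge, lid_tab, pocket_row, red_block, rest, spatula, spatula_tip, stand, vial_bottle, yellow_block
top lid_tab [(array([ 0.5288, -0.0522,  0.0421]), 0.75)]
top lid_hinge []
top spatula [(array([ 0.5257, -0.2256,  0.0253]), 0.91), (array([0.5619, 0.298 , 0.0262]), 0.37)]
top spatula_tip [(array([ 0.6028, -0.2368
[... 1470 characters left out ...]
.036 ]), 0.39)]
side spatula_tip [(array([ 0.5973, -0.2379,  0.0319]), 0.8)]
side rest [(array([ 0.5194, -0.2211, -0.0007]), 0.68)]
side stand [(array([ 0.5792,  0.2634, -0.0006]), 0.79)]
side red_block [(array([0.592 , 0.2264, 0.027 ]), 0.58)]
side yellow_block [(array([0.5605, 0.2952, 0.023 ]), 0.52)]
side vial_bottle [(array([ 0.7099, -0.196 ,  0.0011]), 0.89)]
side dish [(array([ 0.521 ,  0.4318, -0.001 ]), 0.58)]
side jar [(array([ 0.4767, -0.4123,  0.0029]), 0.62), (array([ 0.576 ,  0.2592, -0.0004]), 0.38)]
side brush [(array([ 0.6984, -0.3324, -0.0011]), 0.89), (array([ 0.5211,  0.432 , -0.0022]), 0.48)]
side foam_cube [(array([0.3997, 0.3616, 0.0024]), 0.58)]
['tcp_to_grasp']
0.0187
```

View pics/top0.png

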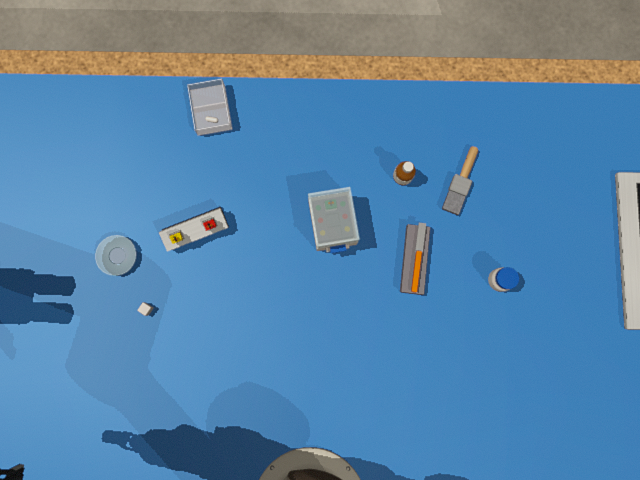

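View pics/side0.png

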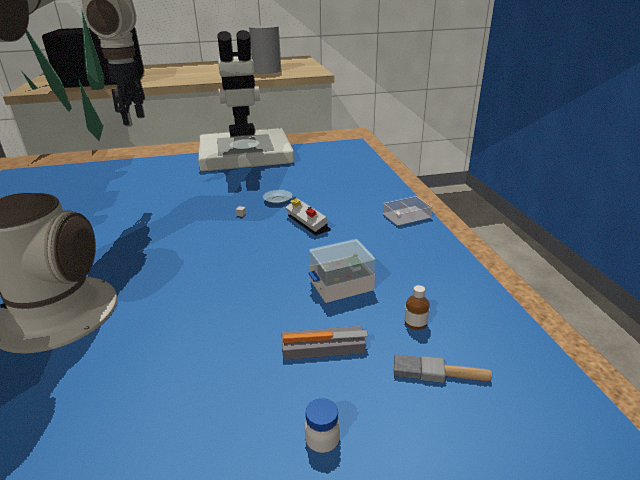

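The top view shows the lidded box around (335,218) with its tab toward the robot, spatula on its rest at (416,258), stand with yellow at (176,237) and red at (210,224). The side view agrees. I'll average some readings and get the yaws.

```bash
cat > avg.py <<'E'
from h import *
import sys
np.set_printoptions(precision=4,suppress=True)
def avg(labels,n=4,tol=0.02,ref={}):
    out={l:{"top":[],"side":[]} for l in labels}; last={}
    for i in range(n):
        for cn in("top","side"):
            c=camera(cn); last[cn]=c
            for l in labels:
                for r in pinpoint(c,l)[:1]:
                    if r["confidence"]>.4: out[l][cn].append(r["position"])
    for l in labels:
        print(l,*[(k,len(v),np.round(np.median(v,0),4) if v else None) for k,v in out[l].items()])
    return last
E
python3 - <<'E'
from avg import *
last=avg("box pocket_row ledge lid_tab lid_hinge spatula spatula_tip rest stand red_block yellow_block".split())
for cn in("top","side"):
  c=last[cn]
  for l in("rest","spatula","stand","box","lid_tab","red_block","yellow_block"):
    r=regions_of(c,l)[:1]
    if not r: print(cn,l,None); continue
    m=r[0]["region"].astype(np.uint8)
    cs,_=cv2.findContours(m,cv2.RETR_EXTERNAL,cv2.CHAIN_APPROX_NONE); k=max(cs,key=cv2.contourArea)
    rect=cv2.minAreaRect(k); b=cv2.boxPoints(rect)
    print(cn,l,round(r[0]["confidence"],2),m.sum(),np.round(rect[0],1),np.round(b,1).tolist())
c=last["top"]; save(c,"zoom1.png",(140,170,460,310),2.5)
E
```

```text
box ('top', 4, array([ 0.5994, -0.0407,  0.001 ])) ('side', 4, array([ 0.6021, -0.0388,  0.0043]))
pocket_row ('top', 0, None) ('side', 4, array([ 0.6024, -0.0378,  0.0408]))
ledge ('top', 4, array([ 0.538 , -0.0495,  0.0338])) ('side', 4, array([ 0.5424, -0.0525,  0.0329]))
lid_tab ('top', 4, array([ 0.529 , -0.0553,  0.0402])) ('side', 4, array([ 0.5266, -0.058 ,  0.0374]))
lid_hinge ('top', 1, array([0.5789, 0.2599, 0.0017])) ('side', 4, array([ 0.6563, -0.0295,  0.0416]))
spatula ('top', 4, array([ 0.5253, -0.2256,  0.0257])) ('side', 4, array([ 0.5238, -0.2262,  0.0224]))
spatula_tip ('top', 4, array([ 0.6002, -0.2389,  0.0302])) ('side', 4, array([ 0.5998, -0.2377,  0.03  ]))
rest ('top', 4, array([ 0.5232, -0.2223,  0.0013])) ('side', 4, array([ 0.5194, -0.2201, -0.0014]))
stand ('top', 4, array([0.5782, 0.2629, 0.0022])) ('side', 4, array([ 0.5792,  0.2604, -0.0011]))
red_block ('top', 4, array([0.5932, 0.2244, 0.0256])) ('side', 4, array([0.5907, 0.2277, 0.0268]))
yellow_block ('top', 4, array([0.5486, 0.122 , 0.0296])) ('side', 4, array([0.5616, 0.2927, 0.0219]))
top rest 0
[... 1435 characters left out ...]
70001220703125, 334.1000061035156], [366.70001220703125, 329.0], [367.20001220703125, 337.6000061035156], [282.20001220703125, 342.79998779296875]]
side stand 0.89 718 [308.1 217.6] [[282.0, 213.0], [293.79998779296875, 195.1999969482422], [334.20001220703125, 222.1999969482422], [322.3999938964844, 239.89999389648438]]
side box 0.55 3253 [342.7 269.1] [[302.5, 250.6999969482422], [368.5, 233.3000030517578], [382.79998779296875, 287.5], [316.8999938964844, 305.0]]
side lid_tab None
side red_block 0.58 2382 [341.3 262.7] [[303.79998779296875, 249.89999389648438], [370.1000061035156, 235.5], [378.79998779296875, 275.6000061035156], [312.3999938964844, 289.8999938964844]]
side yellow_block None
```

View pics/zoom1.png

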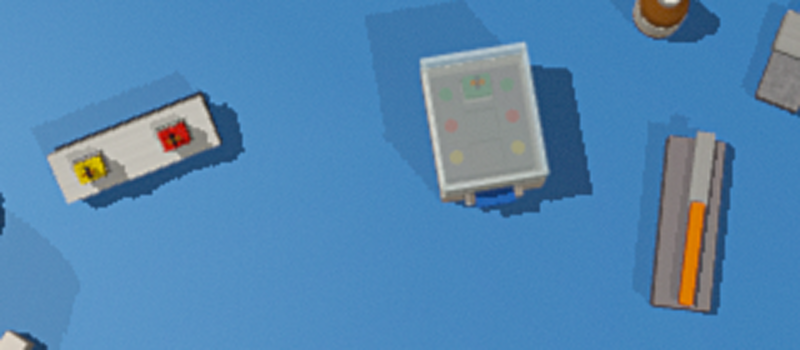

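```bash
cat > fit.py <<'E'
from h import *
from scipy.optimize import minimize
np.set_printoptions(precision=4,suppress=True)
def boxpts(x0,x1,y0,y1,z0,z1): return np.array([[x,y,z] for x in(x0,x1) for y in(y0,y1) for z in(z0,z1)])
def sil(c,parts,p):
    R=cv2.Rodrigues(np.array([0,0,p[2]]))[0]; m=np.zeros((960,1280),np.uint8)
    for q in parts:
        P=q@R.T+[p[0],p[1],0]
        h=cv2.convexHull((proj(c,P)*2*16+8).astype(np.int32)); cv2.fillConvexPoly(m,h,255,shift=4)
    return cv2.resize(m,(640,480),interpolation=cv2.INTER_AREA)/255.
def fit(views,parts,p0,s=(.008,.008,.1)):
    def cost(p): return sum(np.abs(cv2.GaussianBlur(sil(c,parts,p),(5,5),1)-cv2.GaussianBlur(m.astype(float),(5,5),1)).sum()/m.sum() for c,m in views)
    best=None
    for k in range(3):
        x0=np.array(p0) if best is None else best.x
        ini=[x0]+[x0+np.eye(3)[i]*s[i]*(-1)**k/(k+1) for i in range(3)]
        r=minimize(cost,x0,method="Nelder-Mead",options=dict(initial_simplex=ini,xatol=1e-5,fatol=1e-6))
        if best is None or r.fun<best.fun: best=r
    return best.x,best.fun
E
python3 - <<'E'
from fit import *
cs={n:camera(n) for n in("top","side")}
def reg(n,l,uv):
    for r in regions_of(cs[n],l):
        if r["region"][uv[1],uv[0]]: return r["region"]
B=boxpts
parts=dict(box=[B(-.057,.057,-.045,.045,0,.086),B(-.071,-.057,-.017,.017,.040,.044),B(-.065,-.057,-.025,.025,.029,.033)],
 rest=[B(-.075,.075,-.025,.025,0,.024)], spatula=[B(-.076,.014,-.006,.006,0.024,.036),B(.014,.076,-.008,.008,.0287,.0313)],
 stand=[np.vstack([B(-.022,.022,-.07,.07,0,.03),[[.022,-.07,.05],[.022,.07,.05]]])])
p0=dict(box=(.601,-.0395,.175),rest=(.522,-.221,-.08),spatula=(.525,-.225,-.12),stand=(.579,.262,.38))
for l in parts:
    for use in(["top"],["side"],["top","side"]):
        v=[]
        for n in use:
            uv=proj(cs[n],[p0[l][0],p0[l][1],.03])[0].astype(int)
            if l=="stand": uv=proj(cs[n],[p0[l][0],p0[l][1],.04])[0].astype(int)
            m=reg(n,l,uv)
            if m is not None:
                if l in("rest",):
                    s=reg(n,"spatula",uv); m=m|s if s is not None else m
                if l=="stand":
                    for b in("red_block","yellow_block"):pass
                v.append((cs[n],m))
        if len(v)==len(use):
            p,f=fit(v,parts[l],p0[l]); print(l,use,p[:2],round(np.degrees(p[2]),2),round(f,3))
# colour blobs
c=cs["top"]; hsv=cv2.cvtColor(c["img"],cv2.COLOR_RGB2HSV)
for nm,lo,hi,z in(("orange",(8,180,120),(20,255,255),.036),("red",(0,190,80),(6,255,255),.058),("yellow",(22,190,80),(35,255,255),.058)):
    m=cv2.inRange(hsv,lo,hi); n,lab,st,ce=cv2.connectedComponentsWithStats(m)
    for i in range(1,n):
        if st[i,4]>30:
            ys,xs=np.nonzero(lab==i); P=np.array([ray(c,x,y,z)[:2] for x,y in zip(xs,ys)])
            w,V=np.linalg.eigh(np.cov(P.T)); d=V[:,1]*np.sign(V[0,1]); print(nm,st[i,4],ce[i],P.mean(0),"yaw",np.degrees(np.arctan2(d[1],d[0])),"len",np.ptp((P-P.mean(0))@d))
E
```

```text
box ['top'] [ 0.6004 -0.0393] 10.7 0.024
box ['side'] [ 0.6007 -0.0416] 9.74 0.051
box ['top', 'side'] [ 0.6009 -0.0395] 10.64 0.083
spatula ['top'] [ 0.5246 -0.2247] -7.73 0.106
spatula ['side'] [ 0.5235 -0.2273] -7.17 0.122
spatula ['top', 'side'] [ 0.5242 -0.2255] -7.75 0.325
stand ['top'] [0.5782 0.2641] 21.18 0.346
orange 77 [400.9481 171.4026] [ 0.7108 -0.1884] yaw 23.548051184522254 len 0.03320076143482169
orange 233 [416.3219 270.9785] [ 0.4917 -0.2201] yaw -7.678974073894466 len 0.08796332894486664
red 67 [209.5821 223.8955] [0.5836 0.223 ] yaw -71.44677024853654 len 0.02286322917618364
yellow 77 [175.8442 237.039 ] [0.5543 0.2932] yaw -68.00605967692415 len 0.023822994668859336
```

```bash
python3 -m pendant '[[40,[385,-757.5,0],[0,0,7]],[40,[385,-757.5,0],[0,0,7]],[40,[385,-757.5,0],[0,0,7]],[40,[385,-757.5,0],[0,0,7]],[40,[385,-757.5,0],[0,0,7]],[40,[385,-757.5,0],[0,0,7]],[40,[385,-757.5,0],[0,0,7]],[40,[385,-757.5,0],[0,0,7]],[40,[385,-757.5,0],[0,0,7]],[40,[385,-757.5,0],[0,0,7]],[40,[385,-757.5,0],[0,0,7]],[40,[385,-757.5,0],[0,0,7]],[40,[385,-757.5,0],[0,0,7]],[40,[385,-757.5,0],[0,0,7]],[40,[385,-757.5,-60],[0,0,7]],[40,[385,-757.5,-120],[0,0,7]],[40,[385,-757.5,-140],[0,0,7]],[40,[385,-757.5,-150],[0,0,7]]]' 60; python3 - <<'E'
from h import *
print(np.round(get_obs()["q"],1))
c=camera("side"); save(c,"s1.png",(220,200,460,380),3)
E
```

```text
time: 10.35
ee_pos: [0.5236, -0.2252, 0.0799]
tcp_rot: [180.0, -0.1, 172.3]
wrist_force: [0.4, 0.9, 0.2]
opening: 0.0341
[-23.3   7.5  -3.9  78.7   0.  -15.6]
```

View pics/s1.png

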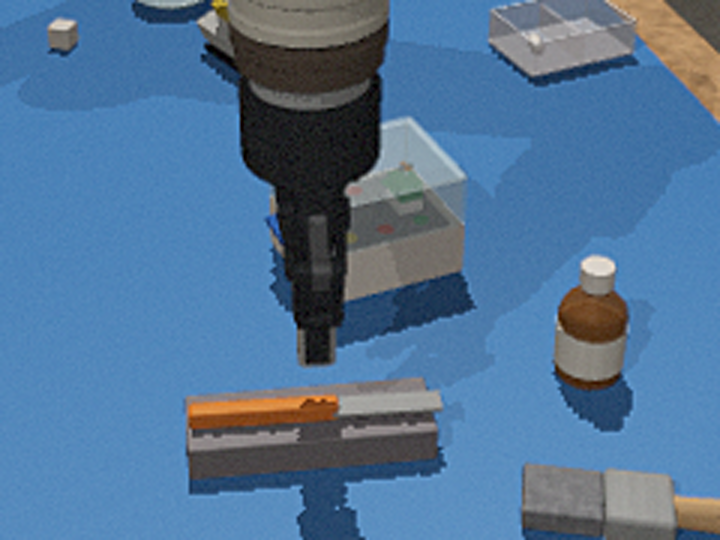

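The fingers hang squarely over the handle, at crop pixel (316,365), just behind the blade joint at (338,400). I'm descending and gripping.

```bash
python3 -m pendant '[[40,[0,0,-40],[0,0,0]],[40,[0,0,-53],[0,0,0]],[40,[0,0,-53],[0,0,0]],[0,[0,0,-53],[0,0,0]],[0,[0,0,-53],[0,0,0]],[0,[0,0,-53],[0,0,0]],[0,[0,0,-53],[0,0,0]],[0,[0,0,-53],[0,0,0]]]' 60; python3 -m pendant '[[0,[0,0,30],[0,0,0]],[0,[0,0,60],[0,0,0]],[0,[0,0,73],[0,0,0]],[0,[0,0,73],[0,0,0]]]'; python3 - <<'E'
from h import *
c=camera("side"); save(c,"s2.png",(240,200,440,380),3)
d=camera("top")
for x in(c,d):
  for l in("spatula_tip","spatula"): print(l,[(np.round(r["position"],4),round(r["confidence"],2)) for r in pinpoint(x,l)[:1]])
E
```

```text
time: 11.4
ee_pos: [0.5247, -0.2256, 0.0286]
tcp_rot: [-180.0, 0.1, 172.3]
wrist_force: [-0.9, 0.1, 6.3]
opening: 0.01
time: 11.9
ee_pos: [0.5252, -0.2258, 0.1024]
tcp_rot: [-180.0, 0.2, 172.3]
wrist_force: [0.1, 0.7, -0.3]
opening: 0.0097
spatula_tip [(array([ 0.5999, -0.2365,  0.1045]), 0.63)]
spatula [(array([ 0.5233, -0.2221,  0.0981]), 0.75)]
spatula_tip [(array([ 0.6025, -0.2362,  0.1015]), 0.4)]
spatula [(array([ 0.5247, -0.2253,  0.0974]), 0.68)]
```

View pics/s2.png

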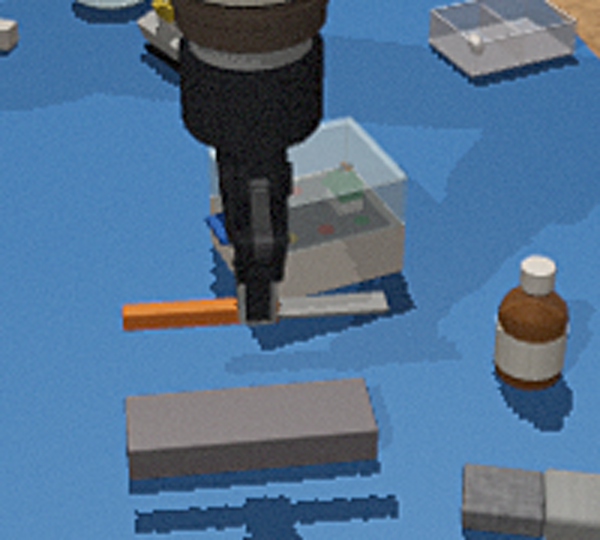

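The spatula is held level, blade (387,300) forward, rest empty. Next it goes to the pre-insert pose in front of the tab.

```bash
python3 -m pendant '[[0,[-60,0,10],[0,0,5]],[0,[-83.5,50,10],[0,0,14]],[0,[-83.5,110,10],[0,0,18.2]],[0,[-83.5,157,0],[0,0,18.2]],[0,[-83.5,157,-50],[0,0,18.2]],[0,[-83.5,157,-67],[0,0,18.2]],[0,[-83.5,157,-67],[0,0,18.2]],[0,[-83.5,157,-67],[0,0,18.2]]]' 80; python3 - <<'E'
from h import *
print(np.round(get_obs()["q"],1))
c=camera("side"); save(c,"s3.png",(260,220,400,320),5)
d=camera("top")
for x in(c,d):
  print("tip",[(np.round(r["position"],4),round(r["confidence"],2)) for r in pinpoint(x,"spatula_tip")[:1]])
E
```

```text
time: 13.2
ee_pos: [0.4415, -0.0691, 0.0349]
tcp_rot: [-180.0, 0.1, -169.5]
wrist_force: [0.8, 0.4, -0.4]
opening: 0.009
[ -8.9  -8.4 -24.8  73.6  -0.  -19.4]
tip [(array([ 0.5133, -0.0535,  0.0348]), 0.76)]
tip [(array([0.5207, 0.4326, 0.0028]), 0.72)]
```

View pics/s3.png

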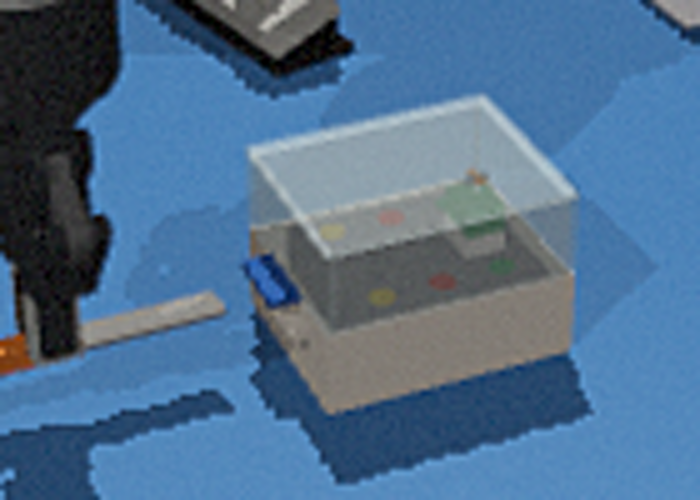

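Blade tip at crop (222,305) lines up with the tab gap at about (270,285). Inserting gently.

```bash
python3 -m pendant '[[0,[9.8,1.8,0],[0,0,0]],[0,[15.7,2.9,0],[0,0,0]],[0,[19.7,3.6,0],[0,0,0]],[0,[22.6,4.2,0],[0,0,0]],[0,[22.6,4.2,0],[0,0,0]]]'; python3 - <<'E'
from h import *
o=get_obs(); print(o["wrist_force"],o["torque"])
c=camera("side"); save(c,"s4.png",(260,220,400,320),5)
E
```

```text
time: 14.02
ee_pos: [0.464, -0.0645, 0.0344]
tcp_rot: [-180.0, 0.0, -169.5]
wrist_force: [0.3, -0.5, -0.5]
opening: 0.0088
[ 0.31784999 -0.5310229  -0.46337954] [0.03809426 0.0391452  0.04014946]
```

View pics/s4.png

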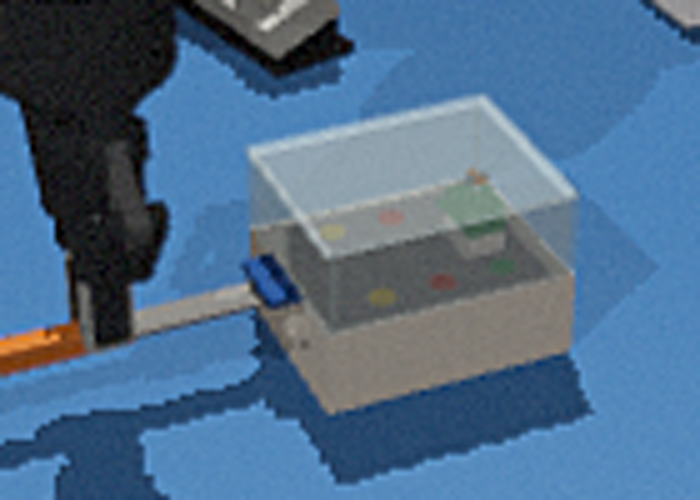

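The tab now hides the blade end at crop (255,295), and no force shows. I'll work out the lever arc.

```bash
python3 - <<'E'
import numpy as np
r=119.5; ex=np.array([np.cos(np.radians(10.5)),np.sin(np.radians(10.5))])
def tcp(t,f):
    t,f=np.radians(t),np.radians(f); X=57-r*np.cos(t);Z=40+r*np.sin(t)-1.5*np.cos(f)
    return np.array([X-76*np.cos(f)+1.4*np.sin(f), Z-76*np.sin(f)-1.4*np.cos(f)])
p0=np.array([-138.5,34.4])
for t in list(range(5,95,5)):
    f=.55*t; d=tcp(t,f)-p0; print(t,np.round([d[0]*ex[0],d[0]*ex[1],d[1]],1),np.round([f*ex[1],-f*ex[0],0],2),np.round(tcp(t,f)))
E
```

```text
5 [0.6 0.1 9.5] [ 0.5 -2.7  0. ] [-138.   44.]
10 [ 2.3  0.4 16.2] [ 1.   -5.41  0.  ] [-136.   51.]
15 [ 5.   0.9 22.8] [ 1.5  -8.11  0.  ] [-133.   57.]
20 [ 8.7  1.6 29.1] [  2.   -10.82   0.  ] [-130.   64.]
25 [13.5  2.5 35.2] [  2.51 -13.52   0.  ] [-125.   70.]
30 [19.2  3.6 41. ] [  3.01 -16.22   0.  ] [-119.   75.]
35 [25.9  4.8 46.3] [  3.51 -18.93   0.  ] [-112.   81.]
40 [33.4  6.2 51.3] [  4.01 -21.63   0.  ] [-104.   86.]
45 [41.9  7.8 55.6] [  4.51 -24.34   0.  ] [-96.  90.]
50 [51.1  9.5 59.5] [  5.01 -27.04   0.  ] [-87.  94.]
55 [61.  11.3 62.7] [  5.51 -29.74   0.  ] [-76.  97.]
60 [71.6 13.3 65.3] [  6.01 -32.45   0.  ] [-66. 100.]
65 [82.7 15.3 67.1] [  6.51 -35.15   0.  ] [-54. 102.]
70 [94.4 17.5 68.3] [  7.02 -37.86   0.  ] [-42. 103.]
75 [106.5  19.7  68.7] [  7.52 -40.56   0.  ] [-30. 103.]
80 [119.   22.1  68.4] [  8.02 -43.26   0.  ] [-17. 103.]
85 [131.8  24.4  67.3] [  8.52 -45.97   0.  ] [ -4. 102.]
90 [144.7  26.8  65.4] [  9.02 -48.67   0.  ] [  9. 100.]
```

```bash
python3 -m pendant '[[0,[0,0,3],[0.2,-1,0]],[0,[0.6,0.1,9.5],[0.5,-2.7,0]],[0,[2.3,0.4,16.2],[1,-5.4,0]],[0,[5,0.9,22.8],[1.5,-8.1,0]],[0,[8.7,1.6,29.1],[2,-10.8,0]],[0,[13.5,2.5,35.2],[2.5,-13.5,0]],[0,[19.2,3.6,41],[3,-16.2,0]],[0,[25.9,4.8,46.3],[3.5,-18.9,0]],[0,[33.4,6.2,51.3],[4,-21.6,0]],[0,[41.9,7.8,55.6],[4.5,-24.3,0]],[0,[41.9,7.8,55.6],[4.5,-24.3,0]]]'; python3 - <<'E'
from h import *
o=get_obs(); print(o["wrist_force"],np.round(o["q"],1))
c=camera("side"); save(c,"s5.png",(250,190,410,320),4.5)
E
```

```text
time: 15.45
ee_pos: [0.5058, -0.0568, 0.0904]
tcp_rot: [-180.0, 24.9, -169.5]
wrist_force: [0.2, 0.1, 0.1]
opening: 0.0089
[0.18675338 0.05907629 0.11680851] [-11.4 -25.  -35.5  56.2   9.  -20.1]
```

View pics/s5.png

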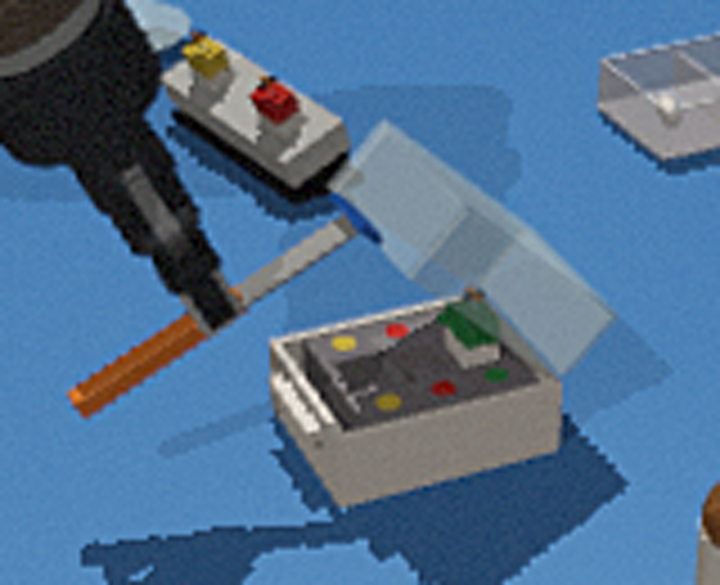

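The lid is at about 45°, with the blade end under the tab at crop (355,228). Fingers clear of lid and box. Continuing past the tipping point, then backing off.

```bash
python3 -m pendant '[[0,[9.2,1.7,3.9],[0.5,-2.7,0]],[0,[19.1,3.5,7.1],[1,-5.4,0]],[0,[29.7,5.5,9.7],[1.5,-8.1,0]],[0,[40.8,7.5,11.5],[2,-10.8,0]],[0,[52.5,9.7,12.7],[2.5,-13.5,0]],[0,[64.6,11.9,13.1],[3,-16.2,0]],[0,[77.1,14.3,12.8],[3.5,-18.9,0]],[0,[89.9,16.6,11.7],[4,-21.6,0]],[0,[102.8,19,9.8],[4.5,-24.3,0]],[0,[102.8,19,9.8],[4.5,-24.3,0]],[0,[80,15,15],[4.5,-24.3,0]],[0,[40,7,40],[3,-16.2,0]],[0,[0,0,60],[1,-5.4,0]],[0,[0,0,60],[1,-5.4,0]]]'; python3 - <<'E'
from h import *
o=get_obs(); print(o["wrist_force"],np.round(o["q"],1))
c=camera("side"); save(c,"s6.png",(250,170,450,320),4)
E
```

```text
time: 17.25
ee_pos: [0.5058, -0.0572, 0.1542]
tcp_rot: [-179.9, 30.3, -169.4]
wrist_force: [0.5, 0.6, -1.2]
opening: 0.0089
[ 0.46422537  0.60426122 -1.17080457] [-12.8 -30.7 -34.   58.5  11.4 -20.5]
```

View pics/s6.png

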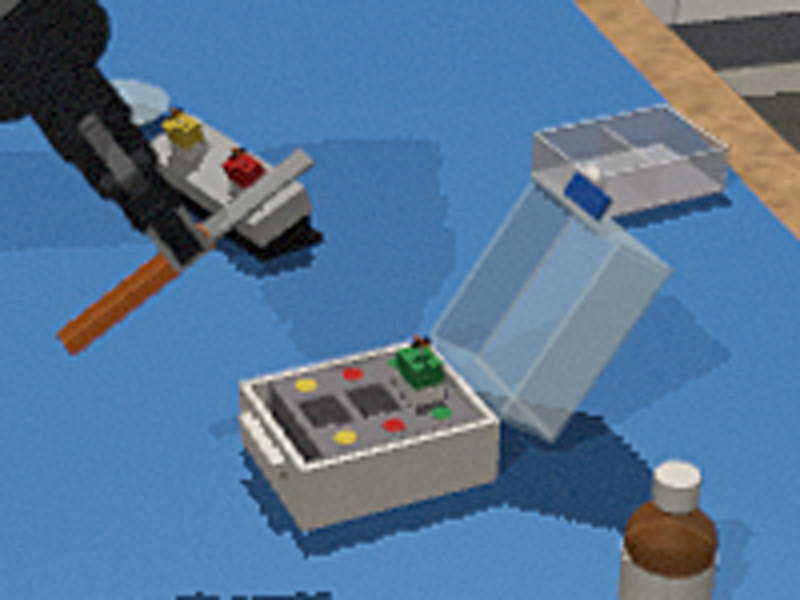

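The lid has swung back past vertical onto its stop, with the tab at crop (588,195). All three pockets show. I'm laying the spatula back.

```bash
python3 - <<'E'
from scipy.spatial.transform import Rotation as R
a=R.from_euler('xyz',[-179.9,30.3,-169.4],degrees=True);b=R.from_euler('xyz',[180,0,172.3],degrees=True)
v=(b*a.inv()).as_rotvec(degrees=True); print(v, v/3,v*2/3)
E
cat > dark.py <<'E'
from h import *
E
```

```text
[ -0.67189137  30.4190863  -17.84363249] [-0.22396379 10.13969543 -5.9478775 ] [ -0.44792758  20.27939087 -11.89575499]
```

```bash
python3 -m pendant '[[0,[0,-40,0],[-0.2,7.6,-4.5]],[0,[5,-90,-10],[-0.35,15.2,-8.9]],[0,[15,-140,-30],[-0.5,22.8,-13.4]],[0,[18.9,-168.4,-60],[-0.67,30.4,-17.8]],[0,[18.9,-168.4,-95],[-0.67,30.4,-17.8]],[0,[18.9,-168.4,-105],[-0.67,30.4,-17.8]],[0,[18.9,-168.4,-115],[-0.67,30.4,-17.8]],[0,[18.9,-168.4,-115],[-0.67,30.4,-17.8]]]'
```

```text
time: 18.3
ee_pos: [0.5255, -0.2253, 0.0385]
tcp_rot: [-179.9, 0.2, 172.3]
wrist_force: [0.5, 0.2, 0.5]
opening: 0.0092
```

```bash
python3 -m pendant '[[0,[-0.8,0,-6],[0,0,0]],[0,[-0.8,0,-9.5],[0,0,0]],[0,[-0.8,0,-9.5],[0,0,0]]]'; python3 -m pendant '[[20,[0,0,0],[0,0,0]],[40,[0,0,0],[0,0,0]],[40,[0,0,0],[0,0,0]],[40,[0,0,0],[0,0,0]],[40,[0,0,40],[0,0,0]],[40,[0,0,100],[0,0,0]],[40,[-20,30,125],[0,0,0]],[40,[-60,90,125],[0,0,0]],[40,[-60,140,125],[0,0,0]],[40,[-60,200,125],[0,0,0]],[40,[-60,250,125],[0,0,0]],[40,[-60,250,125],[0,0,0]]]'; python3 - <<'E'
from h import *
import pickle
c=camera("top"); save(c,"t7.png",(290,170,450,310),5); d=camera("side")
pickle.dump((c,d),open("v7.pkl","wb"))
for x in(c,d):
  for l in("pocket_row","lid_tab","spatula"): print(l,[(np.round(r["position"],4),round(r["confidence"],2)) for r in pinpoint(x,l)[:1]])
E
```

```text
time: 18.68
ee_pos: [0.5246, -0.2252, 0.0291]
tcp_rot: [-179.9, 0.2, 172.3]
wrist_force: [-0.3, 1.1, 0.2]
opening: 0.0089
time: 20.18
ee_pos: [0.4645, 0.0275, 0.1543]
tcp_rot: [-180.0, 0.2, 172.6]
wrist_force: [0.4, -1.1, 0.5]
opening: 0.0338
pocket_row []
lid_tab [(array([ 0.7387, -0.017 ,  0.1376]), 0.78)]
spatula [(array([ 0.525 , -0.2233,  0.0257]), 0.92)]
pocket_row [(array([ 0.6014, -0.0378,  0.04  ]), 0.58)]
lid_tab [(array([ 0.545 , -0.0523,  0.0341]), 0.35)]
spatula [(array([ 0.5231, -0.2226,  0.025 ]), 0.85)]
```

View pics/t7.png

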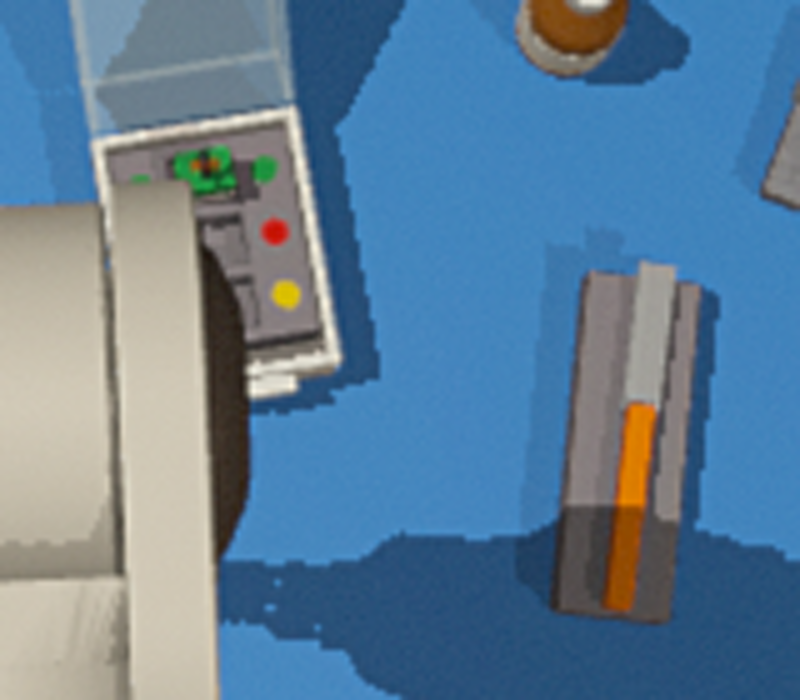

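The spatula lies on its rest again and the lid tab reads 130° open. The red, yellow and green dots on one side show at crop (275,232), (286,294), (265,168). I'll compute the insert offset from them.

```bash
cat > dots.py <<'E'
from h import *
def dots(c):
    hsv=cv2.cvtColor(c["img"],cv2.COLOR_RGB2HSV); a=np.radians(10.5); R=np.array([[np.cos(a),np.sin(a)],[-np.sin(a),np.cos(a)]])
    for nm,lo,hi in(("red",(0,150,90),(8,255,255)),("red",(172,150,90),(180,255,255)),("yel",(22,130,90),(34,255,255)),("grn",(45,120,60),(80,255,255))):
        m=cv2.inRange(hsv,lo,hi); n,lab,st,ce=cv2.connectedComponentsWithStats(m)
        for i in range(1,n):
            P=ray(c,*ce[i],.040); b=R@(P[:2]-[.601,-.0395])
            if st[i,4]>=6 and np.abs(b).max()<.06: print(nm,st[i,4],ce[i].round(1),"box",b.round(4))
    # box rim / walls: bright white profile
E
python3 - <<'E'
from dots import *
import pickle
for c in pickle.load(open("v7.pkl","rb")): dots(c); print()
E
```

```text
red 20 [344.5 215.8] box [ 0.0031 -0.0263]
yel 24 [347.  228.5] box [-0.0252 -0.0268]
grn 69 [330.8 204. ] box [ 0.0338 -0.0016]
grn 19 [342.2 203.4] box [ 0.031  -0.0262]

red 13 [337.7 263. ] box [0.0034 0.0263]
red 13 [348.  275.8] box [ 0.0029 -0.0281]
yel 13 [326.  265.8] box [-0.0248  0.0262]
yel 14 [335.9 278.9] box [-0.0253 -0.0282]
grn 87 [354.1 261.4] box [0.0395 0.0176]
grn 11 [359.7 272.8] box [ 0.0307 -0.0279]
```

```bash
python3 - <<'E'
from h import *
import pickle
from scipy.optimize import minimize
V=pickle.load(open("v7.pkl","rb"))
def masks(nm):
    out=[]
    for c in V:
        hsv=cv2.cvtColor(c["img"],cv2.COLOR_RGB2HSV)
        m=(cv2.inRange(hsv,(0,150,50),(8,255,255))|cv2.inRange(hsv,(172,150,50),(180,255,255))) if nm=="red" else cv2.inRange(hsv,(20,130,50),(36,255,255))
        p=proj(c,[[.583,.224,.055] if nm=="red" else [.554,.293,.055]])[0]
        yy,xx=np.mgrid[:480,:640]; m=((m>0)&(np.hypot(xx-p[0],yy-p[1])<18)).astype(np.uint8)
        m=cv2.morphologyEx(m,cv2.MORPH_CLOSE,np.ones((3,3))) ; out.append((c,m)); 
    return out
L=np.array([[x,y,z] for x in(-.009,.009) for y in(-.012,.012) for z in(.022,.036)])
def sil(c,p):
    a,t=p[3],-np.radians(25)
    R=cv2.Rodrigues(np.array([0,0,a]))[0]@cv2.Rodrigues(np.array([0,t,0]))[0]
    h=cv2.convexHull((proj(c,L@R.T+p[:3])*4*16+24).astype(np.int32)); m=np.zeros((1920,2560),np.uint8); cv2.fillConvexPoly(m,h,255,shift=4)
    return cv2.resize(m,(640,480),interpolation=cv2.INTER_AREA)/255.
for nm,x0 in(("red",[.594,.227,.027,.39]),("yellow",[.564,.296,.027,.39])):
    M=masks(nm); print(nm,[m.sum() for _,m in M])
    for use in([0],[1],[0,1]):
        W=[M[i] for i in use]
        f=lambda p:sum(np.abs(cv2.GaussianBlur(sil(c,p),(0,0),1)-cv2.GaussianBlur(m.astype(float),(0,0),1)).sum() for c,m in W)
        if len(use)==1: # z fixed
            g=lambda q:f([q[0],q[1],.027,.39]); r=minimize(g,x0[:2],method="Nelder-Mead",options=dict(initial_simplex=[x0[:2],[x0[0]+.006,x0[1]],[x0[0],x0[1]+.006]]))
        else:
            S=[x0]+[np.array(x0)+d for d in np.diag([.006,.006,.006,.1])]; r=minimize(f,x0,method="Nelder-Mead",options=dict(initial_simplex=S,maxiter=250))
        print(use,r.x.round(4),round(r.fun,1))
E
```

```text
red [np.uint64(95), np.uint64(56)]
[0] [0.5951 0.2295] 25.4
[1] [0.5956 0.2312] 23.4
[0, 1] [0.5965 0.2296 0.0246 0.3205] 46.6
yellow [np.uint64(100), np.uint64(57)]
[0] [0.5653 0.2986] 25.0
[1] [0.5639 0.296 ] 16.2
[0, 1] [0.5662 0.3005 0.0237 0.3528] 39.3
```

```bash
cat > tgt.py <<'E'
import numpy as np, sys
from workcell import get_obs
from scipy.spatial.transform import Rotation as R
E_=lambda e:R.from_euler('xyz',e,degrees=True)
def plan(pos,yaw,pitch):
    o=get_obs(); t=R.from_euler('z',yaw,degrees=True)*R.from_euler('y',-pitch+180,degrees=True)
    v=(t*E_(o["tcp_rot"]).inv()).as_rotvec(degrees=True)
    print("shift",np.round((np.array(pos)-o["ee_pos"])*1000,1),"turn",v.round(2),"q",np.round(o["q"],0))
E
python3 -c "
from tgt import *
plan((.5638,.2158,.0964),22,25)
plan((.5873,.2253,.042),22,25)"
```

```text
shift [ 99.1 192.  -57.6] turn [  3.17 -24.91  29.32] q [  3.  -8. -11.  87.  -0.  11.]
shift [ 122.6  201.5 -112. ] turn [  3.17 -24.91  29.32] q [  3.  -8. -11.  87.  -0.  11.]
```

```bash
python3 -m pendant '[[50,[25,50,0],[0.8,-6.2,7.3]],[50,[50,100,0],[1.6,-12.5,14.7]],[50,[75,150,-20],[2.4,-18.7,22]],[50,[99,192,-58],[3.2,-24.9,29.3]],[50,[99,192,-58],[3.2,-24.9,29.3]],[50,[111,197,-85],[3.2,-24.9,29.3]],[50,[118,200,-102],[3.2,-24.9,29.3]],[50,[122.6,201.5,-112],[3.2,-24.9,29.3]],[50,[122.6,201.5,-112],[3.2,-24.9,29.3]]]' 40; python3 - <<'E'
from h import *
o=get_obs(); print(o["wrist_force"],np.round(o["q"],1))
c=camera("side"); save(c,"s8.png",(270,150,390,250),6); d=camera("top")
from dots import dots; dots(d)
import pickle; pickle.dump((d,c),open("v8.pkl","wb"))
E
```

```text
time: 21.7
ee_pos: [0.5875, 0.2246, 0.0421]
tcp_rot: [180.0, 24.9, -158.1]
wrist_force: [-0.0, 0.2, 0.1]
opening: 0.0427
[-0.03756668  0.17284017  0.07519108] [ 20.7  -7.  -27.2  44.8   0.6  -1.1]
red 20 [344.5 215.8] box [ 0.0031 -0.0263]
red 20 [320.  219.9] box [0.0031 0.0277]
yel 24 [347.  228.5] box [-0.0252 -0.0268]
yel 24 [322.1 232.5] box [-0.0248  0.0278]
grn 77 [330.4 204.3] box [ 0.0332 -0.0006]
grn 18 [342.2 203.5] box [ 0.0307 -0.0261]
grn 18 [317.9 207.3] box [0.0313 0.0274]
```

View pics/s8.png

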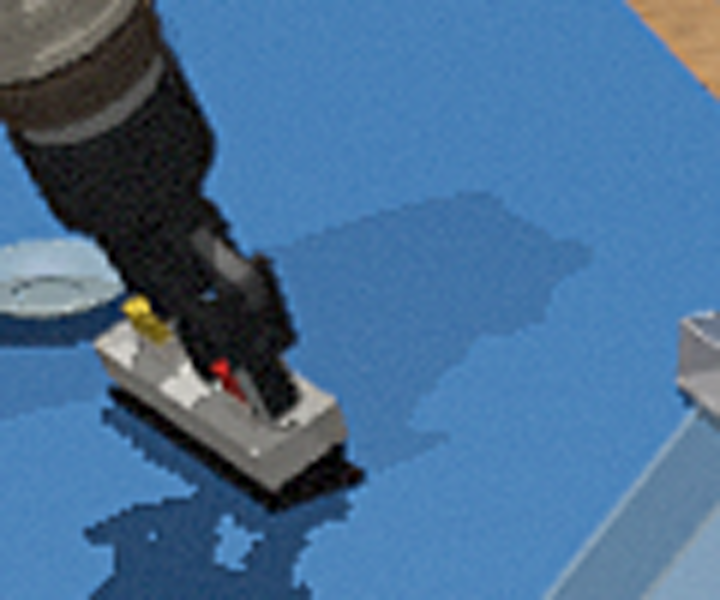

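Open fingers straddle the red block. It shows at crop (228,380), left of the near finger (275,385). I'm checking the along-pad centring numerically.

```bash
python3 - <<'E'
from h import *
import pickle
from scipy.spatial.transform import Rotation as R
V=pickle.load(open("v8.pkl","rb"))
Rb=R.from_euler('z',22,degrees=True)*R.from_euler('y',-25,degrees=True)
o=get_obs(); org=o["ee_pos"]-Rb.apply([0,0,.017])
print("org if centred",org.round(4))
L=np.array([[x,y,z] for x in(-.009,.009) for y in(-.012,.012) for z in(.022,.036)])
F=np.array([[x,y,z] for x in(-.011,.011) for y in(-.021,) for z in(.017,.037)])
for c,n in zip(V,("top","side")):
    hsv=cv2.cvtColor(c["img"],cv2.COLOR_RGB2HSV); p=proj(c,Rb.apply(L)+org)
    m=cv2.inRange(hsv,(0,150,50),(8,255,255))|cv2.inRange(hsv,(172,150,50),(180,255,255))
    q=p.mean(0); ys,xs=np.nonzero(m); k=np.hypot(xs-q[0],ys-q[1])<16; xs,ys=xs[k],ys[k]
    print(n,"pred u",p[:,0].min().round(1),p[:,0].max().round(1),"v",p[:,1].min().round(1),p[:,1].max().round(1),"red",len(xs),(xs.min(),xs.max(),ys.min(),ys.max()) if len(xs) else None)
    print(" dpx/d(5mm x)",(proj(c,Rb.apply([[.005,0,0]])+org)-proj(c,[org])).round(1)," finger",proj(c,Rb.apply(F)+org).round(1).tolist())
E
```

```text
org if centred [0.5944 0.2277 0.0277]
top pred u 202.8 216.8 v 217.9 231.1 red 12 (np.int64(210), np.int64(213), np.int64(219), np.int64(222))
 dpx/d(5mm x) [[-0.9 -2.1]]  finger [[221.1, 224.3], [221.0, 226.5], [217.2, 215.0], [217.1, 217.1]]
side pred u 304.3 316.4 v 206.1 217.4 red 14 (np.int64(305), np.int64(309), np.int64(210), np.int64(215))
 dpx/d(5mm x) [[ 1.4 -1.2]]  finger [[313.3, 220.5], [310.3, 215.1], [319.5, 215.2], [316.7, 209.9]]
```

```bash
python3 -m pendant '[[50,[0.9,0.4,0],[0,0,0]],[0,[0.9,0.4,0],[0,0,0]],[0,[0.9,0.4,0],[0,0,0]],[0,[0.9,0.4,0],[0,0,0]],[0,[0.9,0.4,0],[0,0,0]]]' 40; python3 -m pendant '[[0,[-2.3,-0.9,5.4],[0,0,0]],[0,[-7,-2.8,16.3],[0,0,0]],[0,[-15,-6,36],[0,0,0]],[0,[-25,-20,80],[0,0,0]],[0,[-25,-20,80],[0,0,0]]]'; python3 - <<'E'
from h import *
c=camera("side");d=camera("top")
for x in(d,c):
  print([(np.round(r["position"],4),round(r["confidence"],2)) for r in pinpoint(x,"red_block")[:1]])
from tgt import *
print("exp",get_obs()["ee_pos"]-(R.from_euler('z',22,degrees=True)*R.from_euler('y',-25,degrees=True)).apply([0,0,.017]))
plan((.604,-.039,.11),10.5,0)
import pickle; pickle.dump((d,c),open("v9.pkl","wb"))
E
```

```text
time: 22.42
ee_pos: [0.589, 0.2255, 0.0441]
tcp_rot: [180.0, 25.1, -158.1]
wrist_force: [-2.2, -1.6, 6.1]
opening: 0.0231
time: 23.05
ee_pos: [0.5651, 0.2056, 0.1295]
tcp_rot: [180.0, 25.5, -158.1]
wrist_force: [0.8, 0.2, -0.4]
opening: 0.0229
[]
[(array([0.5678, 0.2075, 0.1118]), 0.66)]
exp [0.57006369 0.20813817 0.10775029]
shift [  40.6 -244.4  -13.2] turn [ -7.04  24.06 -11.26] q [ 20. -14. -24.  55.   1.  -2.]
```

```bash
python3 -m pendant '[[0,[10,-55,0],[-1.8,6,-2.8]],[0,[20,-110,0],[-3.5,12,-5.6]],[0,[30,-165,0],[-5.3,18,-8.4]],[0,[40.6,-215,-10],[-7,24.1,-11.3]],[0,[40.6,-244.4,-20],[-7,24.1,-11.3]],[0,[40.6,-244.4,-40],[-7,24.1,-11.3]],[0,[40.6,-244.4,-50],[-7,24.1,-11.3]],[0,[40.6,-244.4,-50],[-7,24.1,-11.3]]]'; python3 - <<'E'
from h import *
from tgt import *
c=camera("side");d=camera("top")
for x in(d,c):
  print([(np.round(r["position"],4),round(r["confidence"],2)) for r in pinpoint(x,"red_block")[:1]])
plan((.604,-.039,.060),10.5,0)
import pickle; pickle.dump((d,c),open("v10.pkl","wb")); save(c,"s10.png",(290,200,410,300),6)
hsv=cv2.cvtColor(c["img"],cv2.COLOR_RGB2HSV); m=cv2.inRange(hsv,(0,150,50),(8,255,255))|cv2.inRange(hsv,(172,150,50),(180,255,255))
n,lab,st,ce=cv2.connectedComponentsWithStats(m); print(st[1:][st[1:,4]>5])
o=get_obs(); Rb=R.from_euler('z',10.5,degrees=True); L=np.array([[x,y,z] for x in(-.009,.009) for y in(-.012,.012) for z in(.003,.0175)])
p=proj(c,Rb.apply(L)+o["ee_pos"]); print("pred red",p.min(0),p.max(0)); L[:,2]-=.0185; L[:,2]=np.where(L[:,2]<-.01,-.0185,.0035); p=proj(c,Rb.apply(L)+o["ee_pos"]);print("pred white",p.round(1).tolist())
E
```

```text
time: 24.25
ee_pos: [0.6032, -0.0385, 0.0719]
tcp_rot: [179.9, -0.2, -169.5]
wrist_force: [-0.3, 0.4, -0.9]
opening: 0.0227
[(array([ 0.5993, -0.2363,  0.0283]), 0.48)]
[(array([ 0.5962, -0.0386,  0.054 ]), 0.56)]
shift [ -0.4  -0.5 -14.2] turn [-0.02  0.04  0.01] q [ -4.  12.   1.  79.   0. -14.]
[[336 247   4  11  32]
 [346 275   5   3  13]]
pred red [336.58978337 245.05872022] [349.10446547 258.09903179]
pred white [[341.2, 266.6], [341.3, 257.9], [336.6, 261.1], [336.6, 252.4], [348.9, 264.8], [349.0, 256.1], [344.1, 259.2], [344.2, 250.6]]
```

View pics/s10.png

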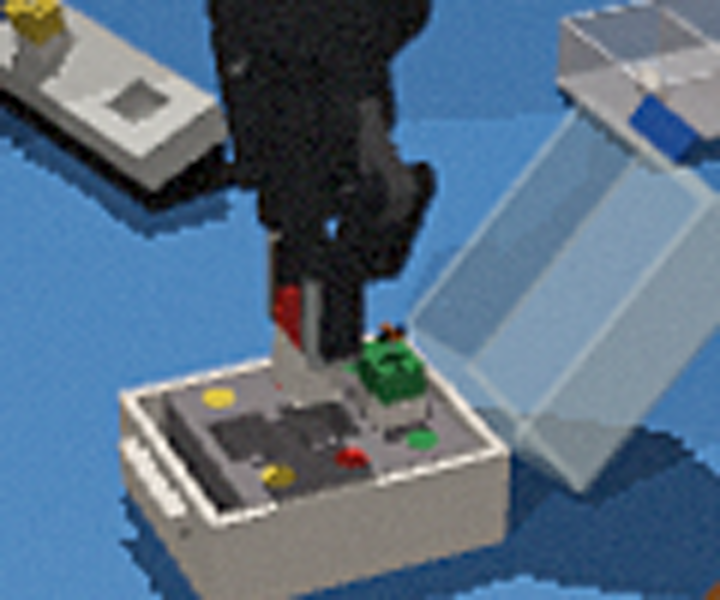

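The block is upright above the middle pocket, near finger at crop (335,330), red face at (288,310). That was my 12th view, so checks from here on are numeric. Feeling for the pocket now.

```bash
python3 -m pendant '[[0,[1,-0.3,-8],[0,0,0]],[0,[1,-0.3,-13],[0,0,0]],[0,[1,-0.3,-16],[0,0,0]],[0,[1,-0.3,-19],[0,0,0]],[0,[1,-0.3,-19],[0,0,0]]]'; python3 -c "
from workcell import *
o=get_obs();print(o['wrist_force'],o['torque'],o['ee_pos'])"
```

```text
time: 25.08
ee_pos: [0.6058, -0.0388, 0.0571]
tcp_rot: [-180.0, 0.2, -169.5]
wrist_force: [-2.9, 1.0, 11.9]
opening: 0.0232
[-2.86151255  0.98232755 11.86522574] [ 0.14571438  1.12646964 -0.02006498] [ 0.60581237 -0.03880896  0.05714429]
```

```bash
python3 -m pendant '[[0,[0,0,1.5],[0,0,0]],[0,[2,0.4,1],[0,0,0]],[0,[2,0.4,-2],[0,0,0]],[0,[2,0.4,-3],[0,0,0]],[0,[2,0.4,-3],[0,0,0]]]'; python3 -c "
from workcell import *
o=get_obs();print(o['wrist_force'],o['torque'],o['ee_pos'])"
```

```text
time: 25.7
ee_pos: [0.6076, -0.0384, 0.0537]
tcp_rot: [180.0, 0.1, -169.5]
wrist_force: [-0.2, -0.8, -0.4]
opening: 0.0232
[-0.18957683 -0.78410141 -0.35813252] [-0.02351721 -0.0048152  -0.04502939] [ 0.60760146 -0.03838387  0.05369377]
```

It slipped in. Continuing home.

```bash
python3 -m pendant '[[0,[0,0,-4],[0,0,0]],[0,[0,0,-7],[0,0,0]],[0,[0,0,-10],[0,0,0]],[0,[0,0,-12.5],[0,0,0]],[0,[0,0,-12.5],[0,0,0]]]'; python3 -c "
from workcell import *
o=get_obs();print(o['wrist_force'],o['torque'],o['ee_pos'])"
```

```text
time: 26.32
ee_pos: [0.6077, -0.0384, 0.044]
tcp_rot: [-180.0, 0.2, -169.5]
wrist_force: [-8.1, 0.8, 20.3]
opening: 0.0229
[-8.09437312  0.83593497 20.27098761] [0.18850952 1.99201908 0.02347678] [ 0.60772037 -0.03839021  0.04397117]
```

```bash
python3 -m pendant '[[0,[-1,-0.2,1],[0,0,0]],[0,[-1,-0.2,1],[0,0,0]],[30,[-1,-0.2,1],[0,0,0]],[40,[-1,-0.2,1],[0,0,0]],[40,[-1,-0.2,1],[0,0,0]]]'; python3 -m pendant '[[40,[0,0,25],[0,0,0]],[40,[0,0,60],[0,0,0]],[40,[-5,60,90],[0,0,0]],[40,[-10,120,90],[0,0,0]],[40,[-15,180,90],[0,0,0]],[40,[-15,180,90],[0,0,0]]]'; cat > seat.py <<'E'
from h import *
from scipy.optimize import minimize
import sys
def seat(V,nm,xy):
    L=np.array([[x,y,z] for x in(-.009,.009) for y in(-.012,.012) for z in(-.014,0)]); a=np.radians(10.5)
    Rz=cv2.Rodrigues(np.array([0,0,a]))[0]; M=[]
    for c in V:
        hsv=cv2.cvtColor(c["img"],cv2.COLOR_RGB2HSV)
        m=dict(red=cv2.inRange(hsv,(0,150,50),(8,255,255))|cv2.inRange(hsv,(172,150,50),(180,255,255)),yellow=cv2.inRange(hsv,(20,130,50),(36,255,255)),green=cv2.inRange(hsv,(45,120,40),(80,255,255)))[nm]
        n,lab,st,ce=cv2.connectedComponentsWithStats(m); q=proj(c,[[*xy,.055]])[0]
        k=[i for i in range(1,n) if np.hypot(*(ce[i]-q))<8 and st[i,4]>10]
        if not k: print("none"); continue
        i=max(k,key=lambda i:st[i,4]); m=(lab==i).astype(np.uint8); m=cv2.morphologyEx(m,cv2.MORPH_CLOSE,np.ones((5,5))); M.append((c,m)); print(nm,st[i].tolist(),ce[i].round(1))
    def f(p):
        s=0
        for c,m in M:
            h=cv2.convexHull((proj(c,L@Rz.T+p)*64+24).astype(np.int32)); im=np.zeros((1920,2560),np.uint8); cv2.fillConvexPoly(im,h,255,shift=4)
            s+=np.abs(cv2.GaussianBlur(cv2.resize(im,(640,480),interpolation=cv2.INTER_AREA)/255.,(0,0),1)-cv2.GaussianBlur(m.astype(float),(0,0),1)).sum()
        return s
    x0=np.array([*xy,.061]); r=minimize(f,x0,method="Nelder-Mead",options=dict(initial_simplex=[x0,x0+[.005,0,0],x0+[0,.005,0],x0+[0,0,.006]]))
    b=Rz.T@(r.x-[.601,-.0395,0]); print(nm,"top centre box frame",b.round(4),"resid",round(r.fun,1))
E
python3 - <<'E'
from seat import *
V=[camera("top"),camera("side")]
seat(V,"green",(.632,-.034)); seat(V,"red",(.604,-.039))
from dots import dots
dots(V[0]); dots(V[1])
E
```

```text
time: 26.95
ee_pos: [0.6067, -0.0386, 0.0447]
tcp_rot: [-180.0, 0.2, -169.5]
wrist_force: [0.5, 0.3, -0.1]
opening: 0.0341
time: 27.7
ee_pos: [0.591, 0.1454, 0.1346]
tcp_rot: [180.0, 0.2, -169.2]
wrist_force: [-1.0, 0.1, -0.6]
opening: 0.0342
green [325, 199, 12, 10, 77] [330.4 204.3]
green [347, 257, 14, 10, 88] [354.  261.4]
green top centre box frame [0.0311 0.0007 0.06  ] resid 50.0
red [326, 213, 13, 10, 82] [332.2 217.6]
red [336, 259, 12, 11, 90] [341.7 264.1]
red top centre box frame [0.002  0.0017 0.0591] resid 43.3
red 73 [332.4 217.8] box [0.0031 0.0004]
red 20 [344.6 216. ] box [ 0.0027 -0.0264]
red 19 [320.1 219.9] box [0.003  0.0275]
yel 27 [346.9 228.5] box [-0.0252 -0.0265]
yel 24 [322.1 232.5] box [-0.0248  0.0278]
grn 77 [330.4 204.3] box [ 0.0332 -0.0006]
grn 19 [342.2 203.4] box [ 0.031  -0.0262]
grn 19 [317.8 207.2] box [0.0316 0.0275]
red 75 [341.9 264.2] box [0.01  0.018]
red 12 [348.3 276. ] box [ 0.0033 -0.0289]
yel 13 [326.  265.8] box [-0.0248  0.0262]
yel 14 [335.9 278.9] box [-0.0253 -0.0282]
grn 88 [354.  261.4] box [0.0394 0.0177]
grn 11 [359.7 272.8] box [ 0.0307 -0.0279]
```

Red's top is at the same height as the seated green block (59 vs 60 mm), so it is home. Yellow next. The red grasp sat about 3 mm too far forward, so I'm shifting this one back.

```bash
python3 -c "
from tgt import *
plan((.5317,.2842,.0964),22,25)
plan((.5552,.2937,.042),22,25)"
```

```text
shift [-59.8 142.2 -38.2] turn [  7.   -23.84  11.25] q [14. 12.  7. 85. -0.  3.]
shift [-36.3 151.7 -92.6] turn [  7.   -23.84  11.25] q [14. 12.  7. 85. -0.  3.]
```

```bash
python3 -m pendant '[[50,[-20,45,0],[2.3,-8,3.7]],[50,[-40,95,0],[4.7,-16,7.5]],[50,[-59.8,142.2,-10],[7,-23.8,11.2]],[50,[-59.8,142.2,-38.2],[7,-23.8,11.2]],[50,[-59.8,142.2,-38.2],[7,-23.8,11.2]],[50,[-48,147,-65],[7,-23.8,11.2]],[50,[-41,150,-82],[7,-23.8,11.2]],[50,[-36.3,151.7,-92.6],[7,-23.8,11.2]],[50,[-36.3,151.7,-92.6],[7,-23.8,11.2]]]' 40; python3 - <<'E'
from h import *
from scipy.spatial.transform import Rotation as R
Rb=R.from_euler('z',22,degrees=True)*R.from_euler('y',-25,degrees=True)
o=get_obs(); org=o["ee_pos"]-Rb.apply([0,0,.0165]); print(o["wrist_force"].round(1))
L=np.array([[x,y,z] for x in(-.009,.009) for y in(-.012,.012) for z in(.022,.036)])
for n in("top","side"):
    c=camera(n); hsv=cv2.cvtColor(c["img"],cv2.COLOR_RGB2HSV); p=proj(c,Rb.apply(L)+org)
    m=cv2.inRange(hsv,(20,130,50),(36,255,255)); q=p.mean(0); ys,xs=np.nonzero(m); k=np.hypot(xs-q[0],ys-q[1])<16; xs,ys=xs[k],ys[k]
    print(n,"pred",p.min(0).round(1),p.max(0).round(1),"yellow",len(xs),(xs.min(),xs.max(),ys.min(),ys.max()) if len(xs) else None)
E
```

```text
time: 28.92
ee_pos: [0.5559, 0.2929, 0.0418]
tcp_rot: [180.0, 24.9, -158.1]
wrist_force: [-0.3, -0.8, -1.1]
opening: 0.0431
[-0.3 -0.8 -1.1]
top pred [170.1 232.3] [184.7 245.6] yellow 43 (np.int64(170), np.int64(181), np.int64(232), np.int64(237))
side pred [288.5 197.2] [300.  207.9] yellow 7 (np.int64(290), np.int64(292), np.int64(200), np.int64(204))
```

```bash
python3 -m pendant '[[0,[0,0,0],[0,0,0]],[0,[0,0,0],[0,0,0]],[0,[0,0,0],[0,0,0]],[0,[0,0,0],[0,0,0]]]' 40; python3 -m pendant '[[0,[-2.3,-0.9,5.4],[0,0,0]],[0,[-7,-2.8,16.3],[0,0,0]],[0,[-15,-6,36],[0,0,0]],[0,[-10,-30,80],[0,0,0]],[0,[-10,-30,80],[0,0,0]]]'; python3 - <<'E'
from tgt import *
plan((.577,-.044,.072),10.5,0)
E
```

```text
time: 29.52
ee_pos: [0.5564, 0.2936, 0.0443]
tcp_rot: [180.0, 25.1, -158.1]
wrist_force: [-2.7, -1.5, 6.4]
opening: 0.0226
time: 30.15
ee_pos: [0.5481, 0.2635, 0.1297]
tcp_rot: [180.0, 25.5, -158.2]
wrist_force: [0.7, 0.9, -0.5]
opening: 0.0231
shift [  28.9 -307.5  -57.7] turn [ -7.16  24.54 -11.14] q [ 27. -13. -23.  55.  -2.   4.]
```

```bash
python3 -m pendant '[[0,[5,-60,0],[-1.4,4.9,-2.2]],[0,[10,-120,0],[-2.9,9.8,-4.5]],[0,[15,-180,0],[-4.3,14.7,-6.7]],[0,[22,-240,0],[-5.7,19.6,-8.9]],[0,[28.9,-290,-5],[-7.2,24.5,-11.1]],[0,[28.9,-307.5,-20],[-7.2,24.5,-11.1]],[0,[28.9,-307.5,-45],[-7.2,24.5,-11.1]],[0,[28.9,-307.5,-57.7],[-7.2,24.5,-11.1]],[0,[28.9,-307.5,-57.7],[-7.2,24.5,-11.1]]]'; python3 - <<'E'
from h import *
from tgt import *
plan((.577,-.044,.072),10.5,0)
c=camera("side"); hsv=cv2.cvtColor(c["img"],cv2.COLOR_RGB2HSV); m=cv2.inRange(hsv,(20,130,50),(36,255,255))
n,lab,st,ce=cv2.connectedComponentsWithStats(m)
o=get_obs(); Rb=R.from_euler('z',10.5,degrees=True); L=np.array([[x,y,z] for x in(-.009,.009) for y in(-.012,.012) for z in(.003,.0175)])
p=proj(c,Rb.apply(L)+o["ee_pos"]); print("pred",p.min(0),p.max(0)); print([s.tolist() for s in st[1:] if s[4]>4 and 200<s[1]<300 and 290<s[0]<400])
E
```

```text
time: 31.28
ee_pos: [0.576, -0.0432, 0.0712]
tcp_rot: [-180.0, -0.0, -169.4]
wrist_force: [-0.0, 0.7, -0.2]
opening: 0.0229
shift [ 1.  -0.8  0.8] turn [ 0.02 -0.05 -0.11] q [ -4.   9.  -4.  78.  -0. -15.]
pred [324.34848895 248.51256758] [336.78016578 261.71623257]
[[325, 251, 3, 8, 19], [334, 278, 5, 3, 14]]
```

```bash
python3 -m pendant '[[0,[1.9,-0.6,-7],[0,0,0]],[0,[1.9,-0.6,-12],[0,0,0]],[0,[1.9,-0.6,-15],[0,0,0]],[0,[1.9,-0.6,-18.5],[0,0,0]],[0,[1.9,-0.6,-18.5],[0,0,0]]]'; python3 -c "
from workcell import *
o=get_obs();print(o['wrist_force'],o['torque'],o['ee_pos'])"
```

```text
time: 31.95
ee_pos: [0.5784, -0.0439, 0.0535]
tcp_rot: [-180.0, 0.0, -169.4]
wrist_force: [-0.5, -0.8, -0.2]
opening: 0.0231
[-0.53690048 -0.84032285 -0.23022774] [ 0.02031703  0.0388778  -0.03970085] [ 0.57844361 -0.04391876  0.05349315]
```

Yellow is in at the first try. Lowering it home.

```bash
python3 -m pendant '[[0,[0,0,-4],[0,0,0]],[0,[0,0,-7],[0,0,0]],[0,[0,0,-9],[0,0,0]],[0,[0,0,-10.5],[0,0,0]],[0,[0,0,-10.5],[0,0,0]]]'; python3 -c "
from workcell import *
o=get_obs();print(o['wrist_force'],o['torque'],o['ee_pos'])"
```

```text
time: 32.58
ee_pos: [0.5781, -0.044, 0.0457]
tcp_rot: [-180.0, 0.1, -169.4]
wrist_force: [-13.4, -0.7, 24.6]
opening: 0.0228
[-13.38081909  -0.68983961  24.56171538] [4.76510366e-02 2.88448861e+00 6.85164483e-04] [ 0.57812818 -0.04399243  0.04573562]
```

```bash
python3 -m pendant '[[0,[-1,-0.2,1],[0,0,0]],[0,[-1,-0.2,1],[0,0,0]],[30,[-1,-0.2,1],[0,0,0]],[40,[-1,-0.2,1],[0,0,0]],[40,[-1,-0.2,1],[0,0,0]]]'; python3 -m pendant '[[40,[0,0,25],[0,0,0]],[40,[0,0,60],[0,0,0]],[40,[-5,60,90],[0,0,0]],[40,[-10,120,90],[0,0,0]],[40,[-15,180,90],[0,0,0]],[40,[-15,200,90],[0,0,0]]]'; python3 - <<'E'
from seat import *
V=[camera("top"),camera("side")]
seat(V,"green",(.632,-.034)); seat(V,"red",(.604,-.039)); seat(V,"yellow",(.577,-.044))
import pickle; pickle.dump(V,open("v11.pkl","wb"))
E
```

```text
time: 33.2
ee_pos: [0.5771, -0.0442, 0.0465]
tcp_rot: [-180.0, 0.1, -169.4]
wrist_force: [0.4, 0.3, 0.0]
opening: 0.0342
time: 33.95
ee_pos: [0.5615, 0.1589, 0.1365]
tcp_rot: [-180.0, 0.1, -169.2]
wrist_force: [0.1, -0.3, 0.1]
opening: 0.034
green [325, 199, 12, 10, 78] [330.5 204.2]
green [347, 257, 14, 10, 88] [354.1 261.3]
green top centre box frame [ 0.0312 -0.0001  0.0577] resid 49.3
red [326, 213, 13, 10, 91] [332.  217.4]
red [336, 259, 12, 11, 92] [341.8 263.9]
red top centre box frame [0.002  0.0021 0.0601] resid 37.1
yellow [328, 224, 13, 11, 91] [334.3 229.4]
yellow [324, 262, 13, 11, 104] [330.4 266.7]
yellow top centre box frame [-0.0248  0.0018  0.0599] resid 27.7
```

```bash
python3 - <<'E'
from seat import *
import pickle
V=pickle.load(open("v11.pkl","rb"))
a=np.radians(10.5); Rz=cv2.Rodrigues(np.array([0,0,a]))[0]
for x,nm in((.0312,"g"),(.0031,"r"),(-.025,"y")):
    print(nm,[proj(c,[Rz@[x,0.001,z]+[.601,-.0395,0]])[0].round(1).tolist() for c in V for z in(.056,.059)])
for c in V:
    for l in("lid_tab","spatula","red_block","yellow_block"): print(l,[(np.round(r["position"],4),round(r["confidence"],2)) for r in pinpoint(c,l)[:2]])
for l in("vial_bottle","dish","jar","brush","foam_cube"): print(l,[(np.round(r["position"],4),round(r["confidence"],2)) for r in pinpoint(V[1],l)[:1]])
E
```

```text
g [[330.1, 203.8], [330.1, 203.5], [354.2, 259.8], [354.2, 258.6]]
r [[332.3, 216.5], [332.3, 216.3], [342.4, 262.6], [342.4, 261.5]]
y [[334.6, 229.3], [334.6, 229.1], [330.4, 265.5], [330.4, 264.4]]
lid_tab [(array([ 0.7389, -0.0162,  0.1354]), 0.95)]
spatula [(array([ 0.5252, -0.2258,  0.0274]), 0.73)]
red_block [(array([ 0.6037, -0.0423,  0.0265]), 0.64)]
yellow_block [(array([ 0.5701, -0.0478,  0.0264]), 0.53), (array([0.5197, 0.4321, 0.0023]), 0.45)]
lid_tab [(array([ 0.7372, -0.0177,  0.1334]), 0.8)]
spatula [(array([ 0.5243, -0.2248,  0.0209]), 0.67), (array([ 0.7361, -0.02  ,  0.1362]), 0.39)]
red_block [(array([ 0.6017, -0.0388,  0.0265]), 0.72)]
yellow_block [(array([ 0.5736, -0.0437,  0.0196]), 0.56)]
vial_bottle [(array([ 0.4781, -0.4142,  0.0012]), 0.68)]
dish [(array([ 0.5232,  0.4304, -0.0019]), 0.73)]
jar [(array([ 0.4765, -0.4129,  0.0039]), 0.97)]
brush [(array([ 0.7026, -0.3331, -0.0024]), 0.59)]
foam_cube [(array([ 0.4766, -0.4112,  0.0007]), 0.73)]
```

```bash
python3 -c "
from workcell import *
o=get_obs();print(o['time'],o['wrist_force'],o['qd'].round(2)); print(job_done())"
```

```text
34.7 [-0.66692009 -0.10004531 -0.21048106] [ 0.16 -0.06  0.19 -0.01  0.12  0.13]
the job is handed in; nothing more can be done
None
```

The job is done and handed in at 34.7 s of the 72 s allowed. I levered the lid open with the spatula blade under the tab and laid the spatula back on its rest. I then seated the red block in the middle pocket and the yellow block in the pocket nearest the robot.

**Lid:** the tab position puts it at about 130°, close to the 2.3 rad stop. The fingers stayed clear of lid and box in the pictures taken during the levering.

**Insert:** the dots showed it sitting about 3 mm off towards the hinge. The red block touched a rib once at about 12 N, and moving it 2 mm towards the hinge let it in. Yellow went in at the first try.

**Blocks:** both block tops measured about 60 mm above the box's underside, against 58–60 mm for the already seated green block. In the side camera all three agree within about 0.3 pixel. While I pressed the blocks down, vertical force reached 20–25 N and side force up to about 13 N, so I eased back before letting go.

**Spatula:** it reads within about 1–2 mm of where it started on the rest.

**Checks that disagreed or fell short:**
- **Bottle and cube:** the last network check reported both at the jar's position, which is clearly a false detection. I did not check them again, but no move went near them.
- **Dish, jar and brush:** these read where they started, to within the networks' 4 mm.
- **Final view:** I had used all 12 picture views by then, so the last checks are numerical only.

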